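Press a stepped desk organiser together against the sprung stop

TASK

Help me glue up a stepped desk organiser on the wooden jig: the tallest box already stands there near the sprung stop, so set the middle-height box close beside it on the side away from the stop and let go of it, then set the lowest box beside the middle one, all three standing square in one straight row along the low fence. Then push on the lowest box so that the whole row closes up and presses against the stop with a steady force of about 8 newtons (stop plate pushed in about half-way, to the black line, and never to the end of its travel), and finish while still holding that push, so that I can drive the pins. Keep the boxes upright and leave the other things on the desk where they are.

Things in the scene. Friction and masses are not known exactly. Their poses are not given: they have to be found in the camera images.
- jig: gluing jig fixed to the table: a wooden board lying flat, 12 mm thick, x -65 to +65 and y -140 to +160 mm from its origin, which is at table height (board top z = 12 mm). z up. The row runs along y with the sprung stop at the +y end; a low fence lies along its +x side, the -x side is open. The steel stop housing (y 120 to 155 mm) is 62 mm high.
- fence (a point): middle of the top edge of the fence's face towards the row, at jig x = 27, y = -40, z = 24 mm. The fence runs along jig y from -140 to +60 mm, 16 mm thick, 12 mm high over the board. A box touching it has its centre at jig x = 0.
- stop (a joint): how far (m) the sprung stop plate is pushed in, along the jig's +y: 0 untouched, 0.030 end of travel. The spring pushes back with 2 N at the start of travel plus 0.4 N per mm (8 N at 0.015). A black line on the board beside the plate marks where the plate's face stands at 0.015.
- stop_face (a point): middle of the face of the aluminium stop plate (68 mm wide along jig x, 44 mm high, 8 mm thick) that the tall box is pressed against; untouched, it is at jig x = 0, y = 60 mm, z = 34 mm. It moves with the plate. The boxes rub on the board, so the arm must push some 1 to 4 N harder than the force that reaches the plate.
- tall_center (a point): open-topped square plywood box, 54 x 54 mm outside, 90 mm high, walls 6 mm, about 170 g (varies); this point is its centre, half-way up, z up, x and y square to its sides. The tallest of the three boxes. It already stands on the jig board near the stop, loose, at or within a few mm of the fence, with a gap of 5 to 25 mm to the stop plate.
- middle_center (a point): open-topped square plywood box, 54 x 54 mm outside, 72 mm high, walls 6 mm, about 140 g (varies); this point is its centre, half-way up, z up, x and y square to its sides. The box of middle height; it starts standing on the table.
- low_center (a point): open-topped square plywood box, 54 x 54 mm outside, 52 mm high, walls 6 mm, about 110 g (varies); this point is its centre, half-way up, z up, x and y square to its sides. The lowest of the three boxes; it starts standing on the table. Middle and low boxes may start in either of two places.
- rabbit: white ceramic rabbit pencil holder with pencils, about 85 mm across and 150 mm high; origin under its centre. Bystander.
- bowl: stainless steel bowl, 130 mm across, 50 mm high; origin under its centre. Bystander.
- coaster: round wooden coaster, 94 mm across, 8 mm thick, lying flat; origin under its centre. Bystander.
- long_ruler: yellow plastic ruler, 300 x 30 x 3 mm, lying flat, long along its x; origin under its centre. Bystander.
- short_ruler: grey plastic ruler, 150 x 26 x 3 mm, lying flat, long along its x; origin under its centre. Bystander.
- glue: white glue bottle, 40 mm across, 110 mm high, standing; origin under its centre. Bystander.

How it is judged:
On the way:
1. the middle-height box stands on the board in the row, close beside the tall box on the side away from the stop, let go (x of middle_center in the frame of jig between -0.012 and 0.006 m and z of middle_center in the frame of jig between 0.044 and 0.053 m and angle between middle_center's own z axis and vertical below 0.09 rad and (angle between the x axis of middle_center and the x axis of jig, either way round below 0.09 rad or angle between the x axis of middle_center and the y axis of jig, either way round below 0.09 rad) and horizontal distance between middle_center and tall_center below 0.09 m and y of middle_center in the frame of jig below 0.02 m and contact force between the fingers and middle below 0.2 N and linear speed of middle below 0.02 m/s), for 0.2 s.
At the end, for the whole second after the job is handed in: All three boxes stand upright, square (5 degrees) and on the board, centres at jig x -12 to +6 mm, touching in order tall, middle, low from the stop; the row presses the stop with 4 to 12 N (over 3 N between boxes), at rest, held through the last second (contact force between stop and tall between 4 and 12 N and value of joint stop between 0.005 and 0.025 m and contact force between tall and middle above 3 N and contact force between middle and low above 3 N and linear speed of each of low, tall below 0.01 m/s and x of tall_center in the frame of jig between -0.012 and 0.006 m and z of tall_center in the frame of jig between 0.053 and 0.062 m and angle between each of tall_center, middle_center, low_center's own z axis and vertical below 0.09 rad and (angle between the x axis of tall_center and the x axis of jig, either way round below 0.09 rad or angle between the x axis of tall_center and the y axis of jig, either way round below 0.09 rad) and x of middle_center in the frame of jig between -0.012 and 0.006 m and z of middle_center in the frame of jig between 0.044 and 0.053 m and (angle between the x axis of middle_center and the x axis of jig, either way round below 0.09 rad or angle between the x axis of middle_center and the y axis of jig, either way round below 0.09 rad) and x of low_center in the frame of jig between -0.012 and 0.006 m and z of low_center in the frame of jig between 0.034 and 0.043 m and (angle between the x axis of low_center and the x axis of jig, either way round below 0.09 rad or angle between the x axis of low_center and the y axis of jig, either way round below 0.09 rad) and horizontal distance between middle_center and tall_center below 0.062 m and horizontal distance between low_center and middle_center below 0.062 m); the arm keeps its last pose, push and grip.
It fails at once if the stop plate is pushed to the end of its travel (over 28 mm) (value of joint stop above 0.028 m).
It fails at once if a box is tipped over (more than 30 degrees) (angle between any of tall_center, middle_center, low_center's own z axis and vertical above 0.52 rad).
It fails at once if a bystander is moved more than 25 mm (distance of any of rabbit, bowl, coaster, long_ruler, short_ruler, glue from where it was at the start of the episode above 0.025 m).
It also fails if it takes over 64 s, if anything falls off the work surface, if the arm or the gripper's body presses on something with over 40 N, if the wrist force passes 120 N, or if a joint passes its speed limit or range.

ROBOT

A 6-joint arm with a two-finger parallel gripper is mounted at the origin on the work surface. World frame = base frame: x ahead of the robot, y to its left, z up, the work surface at z = 0. Lengths are in m, angles in rad, forces in N, time in s.
With the tool pointing down it reaches from about 0.275 to 0.725 m from the base axis. Payload 5.6 kg.
Tool frame: the origin (TCP) lies at the very end of the fingers, on their centre line; the grasp point (between the pads) lies 19 mm behind it; z points along the fingers, y is the line along which they close (so a half turn about z gives the same grasp; the last joint's range is limited). The gripper opens to 85 mm and grips with 20 to 120 N. Pads are 22 mm wide; open, the fingers measure 114 mm over their backs; the gripper's body (76 mm by 85 mm) begins 54 mm behind the grasp point. The pads swing forward as they close: fully open they stand 13 mm farther back than shut.
Start: joints at [-0.983, 0.255, 0.108, 0, -1.424, -0.285], TCP at [0.164, -0.525, 0.231] pointing down, gripper open.
Joint ranges: [-2.95, 2.95], [-1.21, 1.97], [-1.09, 1.5], [-2.87, 1.71], [-2.94, -0.07], [-3.05, 3.05]. Speed limits (rad/s): [2.57, 2.57, 3.14, 3.14, 3.14, 3.14].

INTERFACE

Orientations are given as a rotation vector (axis times angle).
In Python, from plant import get_obs, read_camera, camera_model, close_job, find_in, cut_out gives the robot as it stands.
- The arm moves only by the tool move_arm, never from a script. Its argument "moves" is a list of rows, each a list of 5 numbers: the shift along the tool's x, y, z in m, then the turn about the tool's z in degrees, then the gripper's target within -1 to 1 (fully open at 1, half-way at 0, shut at -1). A call has 1 to 10 rows; each row is the pose to reach, as a shift and turn from the pose commanded when the call began, along the tool's axes at that moment; what a row does not reach only later rows make up. A row lasts 1/10 s, in which the tool goes at most 50 mm and 8.59 degrees, less where a joint would pass 70% of its speed; a pose out of reach is approached as far as the arm can. A call with a gripper value outside its range is refused whole. The fingers move at their own pace and stop on an object; the grip force is fixed at half the most. Time passes only in rows, so rows that repeat a pose let the fingers close. It gives the time, the measured TCP pose, the force, the opening and the grip force at its end, in the units of the state.
- get_obs(): the state, without advancing time (a new reading comes with each control period).
- read_camera(name): name is "side" or "top"; returns (picture, depth): 420x560x3 uint8, red, green, blue; 420x560 float32, m along the optical axis (not along the pixel's ray), 0 where there is no reading.
- camera_model(name): a dict with "camera_matrix" (3x3 intrinsics, pixels), "k1" (the pictures are not rectified: a ray, as slopes to the right and down, at radius r is drawn at 1 + k1 r^2 times it, then the intrinsics apply), "rvec" (rotation vector, rad) and "tvec" (3), from world to camera coordinates, as OpenCV has them. Camera axes: x right, y down, z forward; pixel columns grow to the right and rows downward; lengths in m; the calibration is good to about 2 mm. A picture is of the moment at which its call begins. camera_model takes no time and is no camera call.
- close_job(): hands the job in; it is judged then, once.
Trained networks look in the newest picture that a camera, given by its name, has taken for a name from the list of things; names that differ only in an ending like _2 or _b are one class to them, and where a whole thing is asked for, a point or a joint stands for the part that bears it (a point fixed in the world has none). Each returns a list of dicts, best first, with "score" (0 to 1); they miss things now and then, are a little off and sometimes report something else, mostly with a low value. They report only what shows in the picture. A call takes as long as a camera call.
- find_in(camera, query): "rect" ([centre column, centre row, width, height] in pixels, round what is visible of it).
- cut_out(camera, query): "region" (420x560 bool, what is visible of it) and "rect" ([centre column, centre row, width, height] in pixels, round what is visible of it).
The state is a dict: "time_s": time; "joint_pos": joint angles; "joint_vel": joint speeds; "joint_torque": joint torques, N m; "position": TCP position; "orientation": TCP orientation; "force": force on the tool from outside, world axes, zero at the start; "moment": the same for the moment, N m; "width": finger opening in m; "grip_force": force on a finger pad.
Only numpy, scipy, OpenCV 4.12 (cv2) and the standard library are available. Lean on these libraries where they do the work, as an engineer would, in place of code of your own. Each camera call takes 0.05 s, during which the arm holds its last target. There are 200 camera calls.

## Working session

There is one attempt and no reset: what is moved stays moved. The work goes in short steps, Python scripts to look and compute and a tool call to move; the robot and the scene stay as the last step left them, time stands still between calls to the robot, and variables do not carry over. Pictures are saved under pics/ and viewed, at most 10 in all, crops included, and the job is handed in when it is done.

Besides the shell and the picture viewer there is one more tool, called after "Request:" as name([rows], argument=value, ...), one row to a line, values as JSON. move_arm: Moves the arm, as the interface text tells. Its arguments: {"type":"object","properties":{"moves":{"type":"array","items":{"type":"array","items":{"type":"number"}}}},"required":["moves"]}

```bash
mkdir -p pics
cat > h.py <<'E'
import numpy as np, cv2
from plant import *
def cloud(cam, depth):
    m=camera_model(cam);K=np.array(m["camera_matrix"]);k1=m["k1"]
    v,u=np.mgrid[0:420,0:560].astype(float)
    p=np.stack([u,v],-1).reshape(-1,1,2)
    n=cv2.undistortPoints(p,K,np.array([k1,0,0,0,0.])).reshape(420,560,2)
    P=np.dstack([n*depth[...,None],depth])
    R=cv2.Rodrigues(np.array(m["rvec"],float))[0];t=np.array(m["tvec"],float).ravel()
    return (P-t)@R
E
python3 - <<'E'
from h import *
o=get_obs();print({k:np.round(v,3) for k,v in o.items()})
ims=[]
for c in("top","side"):
    im,d=read_camera(c);cv2.imwrite(f"pics/{c}0.png",im[...,::-1]);W=cloud(c,d);np.save(f"{c}0.npy",np.dstack([W,d]))
    for q in("tall_center","middle_center","low_center","jig","fence","stop","rabbit","bowl","coaster","long_ruler","short_ruler","glue"):
        for r in cut_out(c,q)[:2]:
            g=r["region"]&(d>0);P=W[g]
            if len(P)<5: continue
            z=np.percentile(P[:,2],95);T=P[abs(P[:,2]-z)<.004]
            rc=cv2.minAreaRect((T[:,:2]*1000).astype(np.float32))
            print(c,q,round(r["score"],2),np.round(r["rect"]),"n",len(P),"ztop",round(z,4),"rect",[np.round(x,1) for x in rc])
E
```

```text
{'time_s': np.float64(0.0), 'joint_pos': array([-0.983,  0.256,  0.107, -0.   , -1.424, -0.285]), 'joint_vel': array([-0.001, -0.001,  0.002,  0.   , -0.001,  0.002]), 'joint_torque': array([-0.0000e+00, -3.8663e+01,  2.3794e+01,  5.3660e+00, -6.0000e-03,
       -0.0000e+00]), 'position': array([ 0.164, -0.524,  0.23 ]), 'orientation': array([ 4.740e-01, -3.105e+00, -3.000e-03]), 'force': array([-0.865,  0.988, -0.366]), 'moment': array([0.042, 0.076, 0.022]), 'grip_force': np.float64(0.0), 'width': np.float64(0.085)}
top tall_center 0.96 [233. 211.  29.  31.] n 710 ztop 0.1038 rect [array([559.9,  90.3]), array([54.2, 52.9]), np.float64(12.8)]
top middle_center 0.86 [349. 184.  32.  31.] n 706 ztop 0.0735 rect [array([ 624.7, -195.9]), array([53.2, 54.1]), np.float64(6.9)]
top low_center 0.64 [376. 257.  27.  26.] n 556 ztop 0.0538 rect [array([ 444.9, -253.6]), array([52.5, 52. ]), np.float64(17.5)]
top low_center 0.24 [207. 215.  28.  34.] n 268 ztop 0.0592 rect [array([552.3, 133.4]), array([64.1,  8. ]), np.float64(13.6)]
top jig 0.75 [239. 210. 129.  77.] n 5242 ztop 0.0621 rec
[... 2145 characters left out ...]
ay([ 523. , -357.5]), array([47.1, 86.7]), np.float64(86.5)]
side coaster 0.3 [324. 163.  36.  35.] n 868 ztop 0.1192 rect [array([728.5, 191.3]), array([48.4, 48.6]), np.float64(7.5)]
side long_ruler 0.6 [378. 231.  73.  14.] n 470 ztop 0.0064 rect [array([ 804.3, -142.3]), array([ 39.5, 223.7]), np.float64(87.6)]
side long_ruler 0.25 [324. 161.  37.  44.] n 879 ztop 0.1242 rect [array([724., 192.]), array([43.8, 65.3]), np.float64(20.0)]
side short_ruler 0.55 [232. 219.  49.  11.] n 328 ztop 0.0064 rect [array([387.4,  43. ]), array([ 39.1, 149.1]), np.float64(85.2)]
side glue 0.68 [242. 319.  21.  39.] n 562 ztop 0.1091 rect [array([ 321.9, -421.2]), array([19.9, 16.1]), np.float64(77.7)]
```

View pics/top0.png

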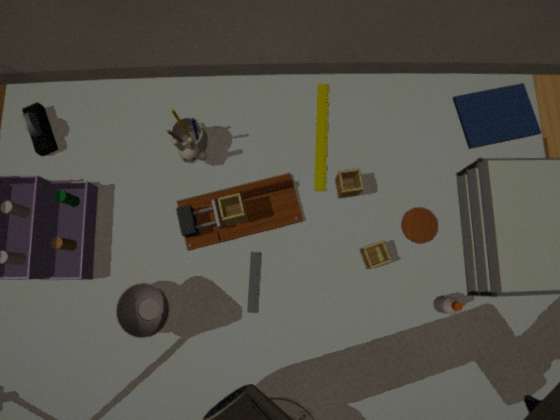

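View pics/side0.png

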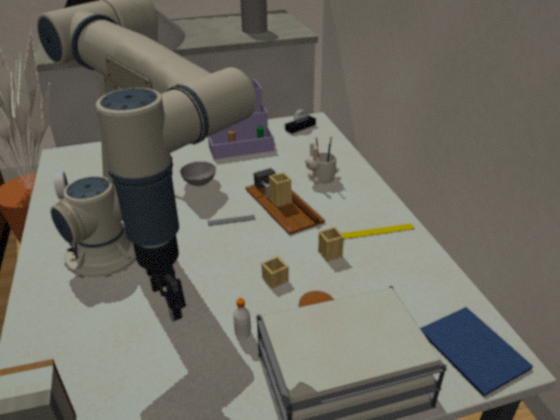

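The top view shows the jig around (239,211), with its stop at the left (209,215) and the tall box at (233,208). The middle box is at (349,183) and the low box at (376,255). The side view agrees with this. Next I compute the jig frame and the moves.

```bash
cat >> h.py <<'E'
from scipy.spatial.transform import Rotation as Rn
def rect_of(T):
    return cv2.minAreaRect((T[:,:2]*1000).astype(np.float32))
def yawof(a,ref):  # angle mod 90 nearest to ref (deg)
    return a+90*round((ref-a)/90)
def tool_delta(o,target,yaw):  # world target of TCP; yaw: world angle (deg) of tool y, mod 180
    R=Rn.from_rotvec(o["orientation"]).as_matrix()
    s=R.T@(np.array(target)-o["position"])
    cy=np.degrees(np.arctan2(R[1,1],R[0,1]))
    d=(cy-yaw+90)%180-90   # tool z down: positive turn lowers world yaw
    return np.round(s,4),round(d,2)
E
python3 - <<'E'
from h import *
W=np.load("top0.npy");d=W[...,3];W=W[...,:3]
def box(q,b):
    P=W[b][ (d[b]>0)];return P
read_camera("top")
J=cut_out("top","jig")[0]["region"]&(d>0)
k=cv2.morphologyEx(J.astype(np.uint8),cv2.MORPH_OPEN,np.ones((3,3)))>0
B=W[k];B=B[(B[:,2]<.03)&(B[:,2]>.008)]
r=rect_of(B);print("board",r, np.percentile(B[:,2],[5,50,95]))
a=np.radians(yawof(r[2],12.5));X=np.array([np.cos(a),np.sin(a)]);Y=np.array([-X[1],X[0]])
org=np.array(r[0])/1000-.010*Y
print("jig yaw",np.degrees(a),"org",org)
F=B[(B[:,2]>.022)];
for nm,Q in(("fence",F),("stopplate",W[cut_out("top","stop")[0]["region"]&(d>0)])):
    q=(Q[:,:2]-org)@np.c_[X,Y];print(nm,np.percentile(q,[2,50,98],axis=0).round(4).tolist())
for q in("tall_center","middle_center","low_center"):
    P=W[cut_out("top",q)[0]["region"]&(d>0)];z=np.percentile(P[:,2],95);T=P[abs(P[:,2]-z)<.004];r=rect_of(T)
    c=np.array(r[0])/1000
    print(q,c,"yaw",yawof(r[2],12.5),"z",z,"in jig",((c-org)@np.c_[X,Y]).round(4))
o=get_obs();R=Rn.from_rotvec(o["orientation"]).as_matrix();print(R.round(3))
E
```

```text
board ((565.9484252929688, 81.67768859863281), (131.47296142578125, 301.0804138183594), 13.409211158752441) [0.00967996 0.01275289 0.02416072]
jig yaw 13.409211158752443 org [0.56826747 0.0719503 ]
fence [[-0.0331, -0.1374], [0.0334, -0.0646], [0.0422, 0.1207]]
stopplate [[-0.0332, 0.0596], [-0.0073, 0.0657], [0.0284, 0.1096]]
tall_center [0.55907239 0.09015033] yaw 12.130661010742188 z 0.10384833099090598 in jig [-0.0047  0.0198]
middle_center [ 0.62474597 -0.19592844] yaw 6.8758416175842285 z 0.07358343075686415 in jig [-0.0072 -0.2737]
low_center [ 0.44462686 -0.25321936] yaw 17.997032165527344 z 0.05383572467627322 in jig [-0.1957 -0.2876]
[[-0.955 -0.298  0.   ]
 [-0.298  0.955 -0.   ]
 [-0.    -0.    -1.   ]]
```

Run:
```python
from h import *
o=get_obs();print(tool_delta(o,[.6247,-.1959,.13],6.9))
```

```text
(array([-0.5378,  0.1767,  0.1013]), np.float64(-79.55))
```

Request:
move_arm([
  [-0.05,0.016,0,-8,1],
  [-0.1,0.033,0,-16,1],
  [-0.15,0.05,0,-24,1],
  [-0.2,0.066,0,-32,1],
  [-0.25,0.082,0,-40,1],
  [-0.3,0.1,0,-48,1],
  [-0.35,0.115,0,-56,1],
  [-0.4,0.13,0,-64,1],
  [-0.45,0.15,0.02,-72,1],
  [-0.495,0.163,0.04,-79.5,1],
])

```text
time_s: 2.6
position: [0.5687, -0.2352, 0.2017]
orientation: [-2.356, 2.077, -0.004]
force: [1.5, -1.0, -0.9]
width: 0.0858
grip_force: 0.0
```

Run:
```python
from h import *
o=get_obs();print(o["time_s"],o["joint_pos"],tool_delta(o,[.6247,-.1959,.026],6.9))
```

```text
2.6 [-1.38405005e-01  3.92723777e-01  2.28533632e-01  3.51886447e-04
 -1.40392166e+00  2.64122348e-01] (array([-0.0322, -0.0601,  0.1758]), np.float64(0.31))
```

Request:
move_arm([
  [0,0,0.03,0,1],
  [0,0,0.05,0,1],
  [0,0,0.05,0,1],
  [0,0,0.05,0,1],
])

```text
time_s: 3.0
position: [0.5667, -0.2371, 0.1516]
orientation: [2.35, -2.084, 0.001]
force: [0.4, -0.4, 1.0]
width: 0.0855
grip_force: 0.0
```

Run:
```python
from h import *
o=get_obs();print(o["time_s"],o["joint_vel"].round(3),tool_delta(o,[.6247,-.1959,.026],6.9))
```

```text
3.0 [-0.007 -0.024  0.032  0.006 -0.     0.001] (array([-0.0341, -0.0625,  0.1256]), np.float64(-0.05))
```

Request:
move_arm([
  [-0.017,-0.031,0,0,1],
  [-0.034,-0.0625,0,0,1],
  [-0.034,-0.0625,0.02,0,1],
  [-0.034,-0.0625,0.02,0,1],
  [-0.034,-0.0625,0.02,0,1],
])

```text
time_s: 3.5
position: [0.6246, -0.1962, 0.1324]
orientation: [-2.35, 2.085, -0.002]
force: [-0.6, 0.1, 0.4]
width: 0.0855
grip_force: 0.0
```

Run:
```python
from h import *
o=get_obs();print(o["time_s"],tool_delta(o,[.6247,-.1959,.026],6.9))
im,d=read_camera("top");im2,d2=read_camera("side")
a=cv2.resize(im[130:250,290:430],None,fx=3,fy=3);b=cv2.resize(im2[180:300,260:400],None,fx=3,fy=3)
cv2.imwrite("pics/c1.png",np.vstack([a,b])[:,:,::-1][:600*2] if 0 else np.hstack([a[:,:400],b[:,:400]])[:,:,::-1])
```

```text
3.5 (array([-0.0004, -0.    ,  0.1064]), np.float64(-0.07))
```

View pics/c1.png

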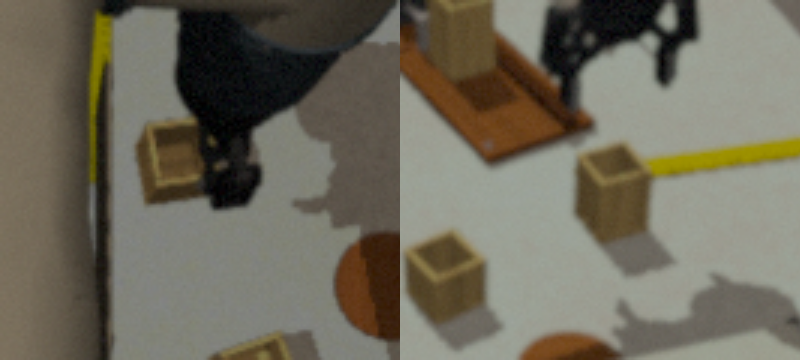

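The side crop shows the open fingers at (565,90) and (665,70), centred above the middle box at (612,190). I'll descend and grip.

Request:
move_arm([
  [0,0,0.03,0,1],
  [0,0,0.06,0,1],
  [0,0,0.085,0,1],
  [0,0,0.106,0,1],
  [0,0,0.106,0,1],
  [0,0,0.106,0,-0.5],
  [0,0,0.106,0,-0.5],
  [0,0,0.106,0,-0.5],
  [0,0,0.106,0,-0.5],
  [0,0,0.106,0,-0.5],
])

```text
time_s: 4.6
position: [0.6261, -0.1959, 0.0274]
orientation: [-2.349, 2.083, -0.006]
force: [0.2, 0.6, 6.5]
width: 0.0531
grip_force: 63.8
```

Request:
move_arm([
  [0,0,-0.02,0,-0.5],
  [0,0,-0.05,0,-0.5],
  [0,0,-0.08,0,-0.5],
  [0,0,-0.08,0,-0.5],
  [0,0,-0.08,0,-0.5],
])

```text
time_s: 5.1
position: [0.6248, -0.1953, 0.1057]
orientation: [-2.349, 2.084, -0.001]
force: [0.9, 0.6, -2.3]
width: 0.0531
grip_force: 63.4
```

Run:
```python
from h import *
o=get_obs();print(o["time_s"],o["width"],tool_delta(o,[.5747,.0324,.10],13.2))
```

```text
5.1 0.05310103696782623 (array([-0.232 ,  0.0226,  0.0058]), np.float64(-6.36))
```

Request:
move_arm([
  [-0.03,0.003,0,-1,-0.5],
  [-0.07,0.007,0,-2,-0.5],
  [-0.11,0.011,0,-4,-0.5],
  [-0.15,0.015,0,-6,-0.5],
  [-0.19,0.0185,0,-6.4,-0.5],
  [-0.215,0.021,0,-6.4,-0.5],
  [-0.232,0.0225,0,-6.4,-0.5],
  [-0.232,0.0225,0,-6.4,-0.5],
  [-0.232,0.0225,0,-6.4,-0.5],
])

```text
time_s: 6.0
position: [0.5738, 0.0322, 0.1039]
orientation: [2.462, -1.948, -0.002]
force: [-0.7, 0.0, -1.5]
width: 0.0534
grip_force: 63.5
```

Run:
```python
from h import *
o=get_obs();print(o["time_s"],o["width"],tool_delta(o,[.5747,.0324,.039],13.2))
im,d=read_camera("side");W=cloud("side",d);cv2.imwrite("pics/c2.png",cv2.resize(im[120:250,220:350],None,fx=4,fy=4)[:,:,::-1])
for q in("tall_center","middle_center"):
    for r in cut_out("side",q)[:1]:
        P=W[r["region"]&(d>0)];z=np.percentile(P[:,2],95);T=P[abs(P[:,2]-z)<.004];print(q,r["score"],r["rect"],z,rect_of(T))
```

```text
6.0 0.05338068675110304 (array([ 0.    , -0.001 ,  0.0649]), np.float64(0.09))
tall_center 0.81 [279.9, 192.6, 29.1, 30.3] 0.10015168463213106 ((537.333740234375, 87.1177978515625), (57.640743255615234, 14.294413566589355), 88.08966064453125)
middle_center 0.93 [290.8, 183.7, 24.3, 33.0] 0.1487069987002341 ((575.347412109375, 30.78577423095703), (53.154483795166016, 63.24441146850586), 8.598125457763672)
```

View pics/c2.png

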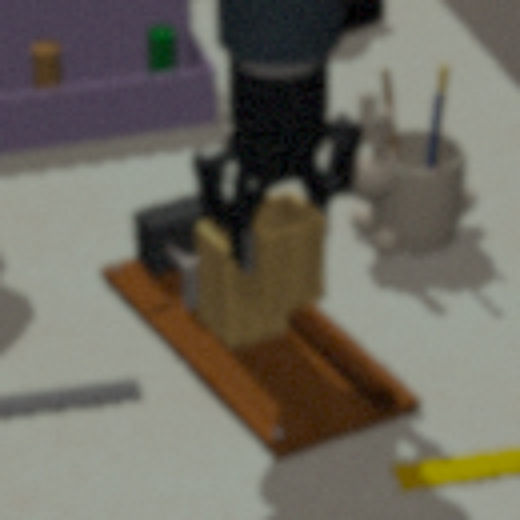

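The held middle box, at crop (270,265), is lined up over the board just in front of the tall box. I'll lower it.

Request:
move_arm([
  [0,-0.001,0.02,0,-0.5],
  [0,-0.001,0.04,0,-0.5],
  [0,-0.001,0.055,0,-0.5],
  [0,-0.001,0.062,0,-0.5],
  [0,-0.001,0.0655,0,-0.5],
  [0,-0.001,0.0655,0,-0.5],
  [0,-0.001,0.0655,0,-0.5],
])

```text
time_s: 6.85
position: [0.5762, 0.0322, 0.0401]
orientation: [-2.462, 1.95, -0.002]
force: [-0.4, 0.4, -1.2]
width: 0.0533
grip_force: 63.6
```

Request:
move_arm([
  [0,0,0.002,0,-0.5],
  [0,0,0.002,0,-0.5],
  [0,0,0.002,0,0],
  [0,0,0.002,0,0.4],
  [0,0,0.002,0,0.8],
  [0,0,0.002,0,1],
  [0,0,0.002,0,1],
  [0,0,0.002,0,1],
])

```text
time_s: 7.65
position: [0.5756, 0.0324, 0.0373]
orientation: [2.463, -1.95, -0.0]
force: [0.5, 0.5, 0.2]
width: 0.0852
grip_force: 0.0
```

Request:
move_arm([
  [0,0,-0.02,0,1],
  [0,0,-0.05,0,1],
  [0,0,-0.09,0,1],
  [0,0,-0.12,0,1],
  [0,0,-0.12,0,1],
])

```text
time_s: 8.15
position: [0.5784, 0.0326, 0.1627]
orientation: [-2.458, 1.945, -0.01]
force: [0.7, 0.6, -0.1]
width: 0.0856
grip_force: 0.0
```

Run:
```python
from h import *
o=get_obs();print(o["time_s"],o["width"],tool_delta(o,[.4446,-.2534,.15],17.8))
```

```text
8.15 0.08558178848728819 (array([0.2476, 0.196 , 0.0111]), np.float64(-4.52))
```

Request:
move_arm([
  [0.03,0.024,0,-1,1],
  [0.065,0.05,0,-2,1],
  [0.1,0.079,0,-3,1],
  [0.135,0.107,0,-4.5,1],
  [0.17,0.135,0,-4.5,1],
  [0.205,0.162,0,-4.5,1],
  [0.23,0.182,0,-4.5,1],
  [0.247,0.194,0,-4.5,1],
  [0.247,0.194,0,-4.5,1],
  [0.247,0.194,0,-4.5,1],
])

```text
time_s: 9.15
position: [0.443, -0.2525, 0.1569]
orientation: [-2.536, 1.854, 0.001]
force: [0.5, -0.5, 0.6]
width: 0.0853
grip_force: 0.0
```

Run:
```python
from h import *
o=get_obs();print(o["time_s"],tool_delta(o,[.4446,-.2534,.020],17.8))
im,d=read_camera("top");W=cloud("top",d)
cv2.imwrite("pics/c3.png",np.hstack([cv2.resize(im[150:270,170:310],(560,480)),])[:,:,::-1])
a=np.radians(13.3);X=np.array([np.cos(a),np.sin(a)]);Y=np.array([-X[1],X[0]]);org=np.array([.56827,.07195])
for q in("tall_center","middle_center","low_center"):
    for r in cut_out("top",q)[:1]:
        P=W[r["region"]&(d>0)];z=np.percentile(P[:,2],95);T=P[abs(P[:,2]-z)<.004];c=rect_of(T);print(q,r["score"],r["rect"],z,c,((np.array(c[0])/1000-org)@np.c_[X,Y]).round(4))
```

```text
9.15 (array([ 0.0014, -0.0013,  0.1369]), np.float64(-0.12))
tall_center 0.8 [232.4, 210.9, 31.7, 32.2] 0.10365622537388738 ((559.6007080078125, 90.61239624023438), (54.04230880737305, 53.671024322509766), 12.636877059936523) [-0.0041  0.0202]
middle_center 0.9 [256.1, 204.6, 30.3, 31.1] 0.08579456922318028 ((575.2800903320312, 32.38733673095703), (53.97501754760742, 53.826194763183594), 13.505086898803711) [-0.0023 -0.0401]
low_center 0.41 [255.9, 204.3, 26.9, 29.2] 0.08582723531156153 ((575.291015625, 32.341896057128906), (53.97501754760742, 53.91966247558594), 13.505086898803711) [-0.0023 -0.0402]
```

View pics/c3.png

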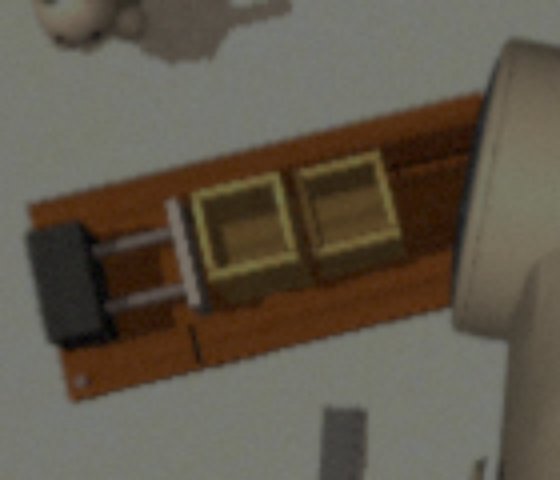

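The middle box stands square at crop (350,205), about 6 mm from the tall box at (245,225). The robot's TCP frame agrees with the camera to about 1 mm. Next I grip the low box.

Request:
move_arm([
  [0.001,-0.001,0.04,0,1],
  [0.001,-0.001,0.08,0,1],
  [0.001,-0.001,0.115,0,1],
  [0.001,-0.001,0.136,0,1],
  [0.001,-0.001,0.136,0,1],
  [0.001,-0.001,0.136,0,-0.5],
  [0.001,-0.001,0.136,0,-0.5],
  [0.001,-0.001,0.136,0,-0.5],
  [0.001,-0.001,0.136,0,-0.5],
  [0.001,-0.001,0.136,0,-0.5],
])

```text
time_s: 10.35
position: [0.4462, -0.2535, 0.0234]
orientation: [-2.537, 1.851, -0.006]
force: [0.4, 1.8, 6.2]
width: 0.0529
grip_force: 64.2
```

Request:
move_arm([
  [0,0,-0.02,0,-0.5],
  [0,0,-0.05,0,-0.5],
  [0,0,-0.085,0,-0.5],
  [0,0,-0.085,0,-0.5],
  [0,0,-0.085,0,-0.5],
])

```text
time_s: 10.85
position: [0.445, -0.2531, 0.1075]
orientation: [-2.536, 1.852, -0.003]
force: [1.0, 0.1, -2.3]
width: 0.0534
grip_force: 63.5
```

Run:
```python
from h import *
a=np.radians(13.3);X=np.array([np.cos(a),np.sin(a)]);Y=np.array([-X[1],X[0]]);org=np.array([.56827,.07195])
t=org-.0025*X-.106*Y;print(t)
o=get_obs();print(o["time_s"],o["width"],tool_delta(o,[*t,.10],13.3))
```

```text
[ 0.59022232 -0.03178208]
10.85 0.05336558097984417 (array([-0.1666, -0.2057,  0.0078]), np.float64(4.43))
```

Request:
move_arm([
  [-0.02,-0.025,0,1,-0.5],
  [-0.045,-0.055,0,2,-0.5],
  [-0.07,-0.086,0,3,-0.5],
  [-0.095,-0.117,0,4,-0.5],
  [-0.12,-0.148,0,4.5,-0.5],
  [-0.145,-0.18,0,4.5,-0.5],
  [-0.16,-0.198,0,4.5,-0.5],
  [-0.1665,-0.2055,0,4.5,-0.5],
  [-0.1665,-0.2055,0,4.5,-0.5],
  [-0.1665,-0.2055,0,4.5,-0.5],
])

```text
time_s: 11.85
position: [0.5886, -0.0326, 0.1057]
orientation: [2.462, -1.95, -0.002]
force: [-0.5, -0.2, -0.9]
width: 0.0535
grip_force: 63.4
```

Run:
```python
from h import *
o=get_obs();print(o["time_s"],o["width"],tool_delta(o,[.5902,-.0318,.0335],13.3))
```

```text
11.85 0.05350157206982871 (array([-0.0004, -0.0018,  0.0722]), np.float64(-0.07))
```

Request:
move_arm([
  [0,-0.001,0.02,0,-0.5],
  [0,-0.001,0.04,0,-0.5],
  [0,-0.001,0.06,0,-0.5],
  [0,-0.001,0.068,0,-0.5],
  [0,-0.001,0.071,0,-0.5],
  [0,-0.001,0.0722,0,-0.5],
  [0,-0.001,0.0722,0,-0.5],
  [0,-0.001,0.0722,0,-0.5],
])

```text
time_s: 12.65
position: [0.5911, -0.0322, 0.0354]
orientation: [-2.462, 1.95, -0.002]
force: [-2.3, -1.4, 4.8]
width: 0.053
grip_force: 63.9
```

Request:
move_arm([
  [-0.003,0,-0.001,0,-0.5],
  [-0.007,0,-0.001,0,-0.5],
  [-0.011,0,-0.001,0,-0.5],
  [-0.014,0,-0.001,0,-0.5],
  [-0.017,0,-0.001,0,-0.5],
  [-0.02,0,-0.001,0,-0.5],
  [-0.023,0,-0.001,0,-0.5],
  [-0.026,0,-0.001,0,-0.5],
  [-0.028,0,-0.001,0,-0.5],
  [-0.028,0,-0.001,0,-0.5],
])

```text
time_s: 13.65
position: [0.5842, -0.0042, 0.0355]
orientation: [-2.463, 1.95, -0.0]
force: [-0.0, -1.9, 3.8]
width: 0.053
grip_force: 63.9
```

Run:
```python
from h import *
o=get_obs();print(o["time_s"],o["width"],o["force"],tool_delta(o,[.5902,-.0318,.0335],13.3))
im,d=read_camera("top");W=cloud("top",d)
im2,_=read_camera("side")
cv2.imwrite("pics/c4.png",np.hstack([cv2.resize(im[150:270,170:310],(420,360)),cv2.resize(im2[140:240,230:340],(380,360))])[:,:,::-1])
a=np.radians(13.3);X=np.array([np.cos(a),np.sin(a)]);Y=np.array([-X[1],X[0]]);org=np.array([.56827,.07195])
for q in("tall_center","middle_center","low_center"):
    for r in cut_out("top",q)[:1]:
        P=W[r["region"]&(d>0)];z=np.percentile(P[:,2],95);T=P[abs(P[:,2]-z)<.004];c=rect_of(T);print(q,r["score"],z,c,((np.array(c[0])/1000-org)@np.c_[X,Y]).round(4))
print("tcp jig",(o["position"][:2]-org)@np.c_[X,Y], "F jig",o["force"][:2]@np.c_[X,Y])
```

```text
13.65 0.05298257067673431 [-0.0124308  -1.94814741  3.75589025] (array([0.0283, 0.0005, 0.002 ]), np.float64(-0.04))
tall_center 0.75 0.10381080931332935 ((557.3473510742188, 99.78953552246094), (53.78431701660156, 53.93074035644531), 13.179132461547852) [-0.0042  0.0296]
middle_center 0.72 0.006359281025630855 ((385.84344482421875, 45.8903694152832), (26.24810791015625, 148.1336669921875), 86.0108413696289) [-0.1835  0.0166]
low_center 0.59 0.06591884089363173 ((565.5921630859375, -9.472183227539062), (16.782901763916016, 53.22655487060547), 13.05760383605957) [-0.0213 -0.0786]
tcp jig [-0.00202861 -0.07774432] F jig [-0.46026819 -1.89303619]
```

View pics/c4.png

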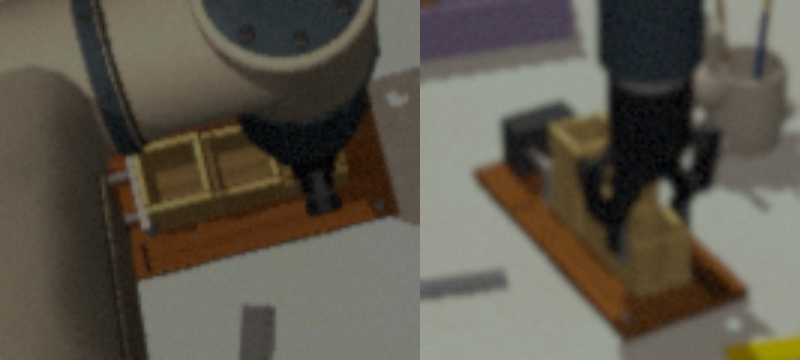

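The row is closed up: the boxes stand at crop (170,170), (245,155) and (320,150), and the plate has not been pressed yet. The tall box is 3.4 mm from the stop, so I need about 18 mm more.

Request:
move_arm([
  [-0.002,0,0,0,-0.5],
  [-0.004,0,0,0,-0.5],
  [-0.006,0,0,0,-0.5],
  [-0.008,0,0,0,-0.5],
  [-0.01,0,0,0,-0.5],
  [-0.012,0,0,0,-0.5],
  [-0.014,0,0,0,-0.5],
  [-0.014,0,0,0,-0.5],
  [-0.014,0,0,0,-0.5],
])

```text
time_s: 14.8
position: [0.5813, 0.0081, 0.0354]
orientation: [2.462, -1.95, 0.002]
force: [2.5, -8.1, 2.5]
width: 0.0534
grip_force: 63.9
```

```bash
cat > chk.py <<'E'
from h import *
o=get_obs()
im,d=read_camera("top");W=cloud("top",d)
im2,_=read_camera("side")
cv2.imwrite("pics/c5.png",np.hstack([cv2.resize(im[150:270,170:310],(420,360)),cv2.resize(im2[140:240,230:340],(380,360))])[:,:,::-1])
a=np.radians(13.3);X=np.array([np.cos(a),np.sin(a)]);Y=np.array([-X[1],X[0]]);org=np.array([.56827,.07195])
for q in("tall_center","stop"):
    for r in cut_out("top",q)[:1]:
        P=W[r["region"]&(d>0)];z=np.percentile(P[:,2],95);T=P[abs(P[:,2]-z)<.004];c=rect_of(T);print(q,r["score"],z,c,((np.array(c[0])/1000-org)@np.c_[X,Y]).round(4))
print("tcp jig",(o["position"][:2]-org)@np.c_[X,Y],o["position"][2], "F jig",o["force"][:2]@np.c_[X,Y],o["force"][2],o["time_s"])
E
python3 chk.py
```

```text
tall_center 0.79 0.10347363550852055 ((554.3157348632812, 111.40278625488281), (53.43614959716797, 52.813350677490234), 13.780285835266113) [-0.0045  0.0416]
stop 0.56 0.059284366218570465 ((541.5750122070312, 143.3990936279297), (49.69164276123047, 6.7690558433532715), 20.245220184326172) [-0.0095  0.0757]
tcp jig [-0.00200583 -0.0651441 ] 0.035443572939988975 F jig [ 0.53920233 -8.47435689] 2.518567228234039 14.8
```

Request:
move_arm([
  [-0.002,0,0,0,-0.5],
  [-0.004,0,0,0,-0.5],
  [-0.0055,0,0,0,-0.5],
  [-0.0068,0,0,0,-0.5],
  [-0.0068,0,0,0,-0.5],
  [-0.0068,0,0,0,-0.5],
  [-0.0068,0,0,0,-0.5],
  [-0.0068,0,0,0,-0.5],
])

```text
time_s: 15.8
position: [0.5799, 0.0141, 0.0355]
orientation: [2.462, -1.949, 0.003]
force: [3.5, -9.6, 3.0]
width: 0.0529
grip_force: 63.9
```

```bash
python3 chk.py
```

```text
tall_center 0.56 0.10377719396452117 ((552.3038940429688, 117.69837188720703), (52.35563659667969, 54.26803207397461), 14.3765869140625) [-0.005   0.0482]
stop 0.47 0.05881045833556377 ((523.50341796875, 145.16444396972656), (18.25615119934082, 6.753199577331543), 44.58018493652344) [-0.0267  0.0815]
tcp jig [-0.00200149 -0.05896267] 0.03547991801203076 F jig [  1.17682727 -10.12990349] 3.048394090004779 15.8
```

View pics/c5.png

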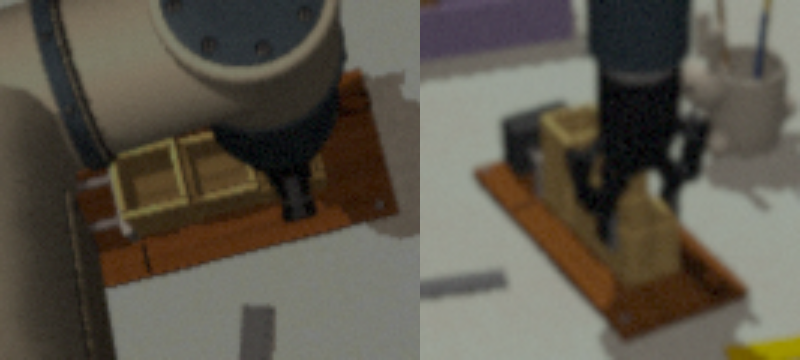

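Run:
```python
from h import *
W=np.load("top0.npy");a=np.radians(13.3);X=np.array([np.cos(a),np.sin(a)]);Y=np.array([-X[1],X[0]]);org=np.array([.56827,.07195])
im=cv2.imread("pics/top0.png").astype(int).sum(2)
for r in range(230,240):
    c=214+np.argmin(im[r,214:226]);p=W[r,c,:3];print(r,c,im[r,c],((p[:2]-org)@np.c_[X,Y]).round(4),p[2].round(4))
o=get_obs();print(o["joint_vel"].round(4))
```

```text
230 219 119 [-0.0371  0.0703] 0.0121
231 218 104 [-0.0389  0.0734] 0.0116
232 218 92 [-0.0418  0.0736] 0.014
233 218 73 [-0.0437  0.0746] 0.0107
234 218 65 [-0.047   0.0746] 0.0155
235 218 50 [-0.0487  0.0757] 0.0111
236 218 65 [-0.0518  0.0757] 0.0151
237 218 76 [-0.0539  0.0766] 0.0129
238 219 62 [-0.0569  0.0748] 0.0122
239 219 68 [-0.0589  0.0757] 0.0095
[-0.0002 -0.0011  0.0004 -0.0011 -0.0001 -0.    ]
```

The black line measures at jig y of about 75 mm. The plate face is at 75–76 mm, and the arm is pushing 10 N at rest. I'm handing the job in.

```bash
python3 -c "
from plant import *
print(close_job())"
```

```text
the job is handed in; nothing more can be done
None
```

The three boxes stand square in one row along the fence, pressed against the stop with its plate at the black line (about 15–16 mm in, roughly 8 N by the spring's rate), and I handed the job in with the arm still holding that push at 15.8 s; the judge gave no verdict.

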